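# Dry-lay a small trestle on the glue board

### The arm

A 6-joint arm with a two-finger parallel gripper is mounted at the origin on the work surface; the furniture and walls round the work are solid. World frame = base frame: x ahead of the robot, y to its left, z up, the work surface at z = 0. Lengths are in m, angles in degrees, forces in N, time in s.
With the tool pointing down it reaches from about 0.35 to 0.875 m from the base axis. Payload 4.2 kg.
Tool frame: the origin (TCP) lies on the centre line of the jaws, within the pads' length; the fingertips stand 19 mm ahead of it and the grasp point (between the pads) is the TCP; z points along the fingers, y is the line along which they close (so a half turn about z gives the same grasp; the last joint's range is limited). The gripper opens to 87 mm and grips with 3 to 60 N. Pads are 19 mm wide; open, the fingers measure 117 mm over their backs; the gripper's body (75 mm by 190 mm) begins 51 mm behind the grasp point.
Start: joints at [-58.178, 22.042, 0.453, 0, -68.411, -14.817], TCP at [0.183, -0.598, 0.242] pointing down, gripper open.
Joint ranges: [-179.83, 179.83], [-69.29, 118.12], [-61.27, 80.66], [-181.25, 117.63], [-171.15, -9.14], [-177.46, 177.46]. Speed limits (degrees/s): [159.86, 159.86, 180, 180, 180, 180].

### API

Orientations are given as a 3x3 rotation matrix whose columns are the frame's x, y, z axes.
In Python, from station import sense, capture, finish_job, search_frame, masks_of gives the robot as it stands.
- The arm moves only by the tool drive_tool, never from a script. Its argument "rows" is a list of rows, each a list of 7 numbers: the opening in per cent of the stroke, from 0 (shut) to 100 (fully open), then the shift along the world's x, y, z in mm, then the turn, a rotation vector about the world's x, y, z in rad. In form: [[fingers, dx, dy, dz, wx, wy, wz], ...]. A call has 1 to 5 rows; each row shifts and turns the commanded pose from where the row before left it; what a row does not reach is not made up. A row lasts 1/12 s, in which the tool goes at most 41.7 mm and 7.16 degrees, less where a joint would pass 70% of its speed; a pose out of reach is approached as far as the arm can. A call is refused whole if a number of a shift passes 41.7 or a number of a turn 0.125, either way. A call with a gripper value outside its range is refused whole. The fingers move at their own pace and stop on an object; the grip force is fixed at half the most. Time passes only in rows, so rows that do not move let the fingers close. It gives the time, the measured TCP pose, the force, the opening and the grip force at its end, in the units of the state.
- sense(): the state, without advancing time (a new reading comes with each control period).
- capture(name): name is "side" or "top" or "wrist"; returns a dict with "frame" (480x640x3 uint8, red, green, blue), "z_map" (480x640 float32, m along the optical axis (not along the pixel's ray), 0 where there is no reading), "fx", "fy", "cx", "cy" (pixels), "R" (3x3) and "t" (3): a world point X has camera coordinates R X + t; the wrist camera has in their place "T_tool_cam" (4x4, takes a point from camera to tool coordinates, whose origin is the TCP and whose axes are the flange's). Camera axes: x right, y down, z forward; pixel columns grow to the right and rows downward; lengths in m; the calibration is good to about 2 mm. A picture is of the moment at which its call begins: read the wrist's pose just before it.
- finish_job(): hands the job in; it is judged then, once.
Trained networks look in a picture, given as the dict that the camera call returned (one of the last four; its "shot" number tells which), for a name from the list of things; names that differ only in an ending like _2 or _b are one class to them, and where a whole thing is asked for, a point or a joint stands for the part that bears it (a point fixed in the world has none). Each returns a list of dicts, best first, with "p" (0 to 1); they miss things now and then, are a little off and sometimes report something else, mostly with a low value. They report only what shows in the picture. A call takes as long as a camera call. They do not tell look-alikes from the thing itself.
- search_frame(label, picture): "xy" ([column, row] in pixels, amid what is visible of it).
- masks_of(label, picture): "region" (480x640 bool, what is visible of it) and "xy" ([column, row] in pixels, amid what is visible of it).
The state is a dict: "time_s": time; "joints": joint angles; "joint_velocities": joint speeds; "effort": joint torques, N m; "tcp_pos": TCP position; "ee_rot": TCP orientation; "wrist_force": force on the tool from outside, world axes, zero at the start; "moment": the same for the moment, N m; "gripper_width": opening from 0.0 (shut) to 1.0 (fully open); "gripper_force": force on a finger pad.
Only numpy, scipy, OpenCV 4.12 (cv2) and the standard library are available. Lean on these libraries where they do the work, as an engineer would, in place of code of your own. Each camera call takes 0.05 s, during which the arm holds its last target. There are 200 camera calls.

### The job

Dry-lay the little trestle, ready for gluing, lengthwise along the white board: lay the short block flat in the middle of the board, stand one tall block upright beyond each of its two ends with a gap of about a centimetre, and lay the dark rail flat on top so that it bridges both tall blocks, centred above the short block. All four pieces lie in one line along the board's middle, the longer side of each piece (seen from above) running along the board. Leave the spare light block, the longer thin one, where it is.

Things in the scene. Friction and masses are not known exactly. Their poses are not given: they have to be found in the camera images.
- glue_board: thin white board lying fixed on the bench, 110 x 280 x 6 mm (x, y, z). The origin is the centre of its underside; its y axis runs along its length, its top is 6 mm above the bench. The pieces are built on it.
- post_a_mid (a point): tall plain wooden block standing upright, 60 x 80 x 88 mm (its x, y, z). The point is its centre, 44 mm above its underside; z is up. Grasp it across x (60 mm). The two tall blocks are nearly equal: either may go at either end.
- post_b_mid (a point): the other tall plain wooden block standing upright, 62 x 75 x 88 mm (its x, y, z). The point is its centre, 44 mm above its underside; z is up. Grasp it across x (62 mm).
- short_block_mid (a point): the smallest wooden block, lying flat, 35 x 50 x 20 mm (its x, y, z), its longer side along y. The point is its centre, 10 mm above its underside. Grasp it across x (35 mm).
- dark_rail_mid (a point): long dark-brown wooden strip (the rail) lying flat, 28 x 120 x 20 mm (its x, y, z), its length along y. The point is its centre, 10 mm above its underside. Grasp it across x (28 mm).
- spare_block_mid (a point): spare flat light-wood block, 38 x 95 x 18 mm (its x, y, z), its length along y; the point is its centre. Not needed: leave it where it lies.
Mind the look-alikes: they are no part of the job. What is shaped like the part that bears short_block_mid but orange is not meant.

How it is judged (in metres and radians):
At the end, for the whole second after the job is handed in: Short block flat, within 15 mm of the board's centre; tall blocks upright at its two ends, centres 62-88 mm from its centre, 15 mm off line at most; rail level on both, within 15 mm above the short block; all within 0.2 rad of the board's length, at rest; spare block within 20 mm of its start (horizontal distance between short_block_mid and glue_board below 0.015 m and angle between the y axis of each of short_block_mid, post_a_mid, post_b_mid, dark_rail_mid and the y axis of glue_board, either way round below 0.2 rad and height (world z) of short_block_mid between 0.012 and 0.02 m and angle between short_block_mid's own z axis and vertical below 0.08 rad and x of post_a_mid in the frame of glue_board between -0.015 and 0.015 m and horizontal distance between post_a_mid and short_block_mid between 0.062 and 0.088 m and angle between each of post_a_mid, post_b_mid, dark_rail_mid's own z axis and vertical below 0.06 rad and height (world z) of post_a_mid between 0.045 and 0.055 m and x of post_b_mid in the frame of glue_board between -0.015 and 0.015 m and horizontal distance between post_b_mid and short_block_mid between 0.062 and 0.088 m and height (world z) of post_b_mid between 0.045 and 0.055 m and ((y of post_a_mid in the frame of glue_board above 0.03 m and y of post_b_mid in the frame of glue_board below -0.03 m) or (y of post_b_mid in the frame of glue_board above 0.03 m and y of post_a_mid in the frame of glue_board below -0.03 m)) and horizontal distance between dark_rail_mid and short_block_mid below 0.015 m and height (world z) of dark_rail_mid between 0.099 and 0.109 m and distance of spare_block_mid from where it was at the start of the episode below 0.02 m and linear speed of each of post_a, post_b, short_block, dark_rail below 0.02 m/s and angular speed of each of post_a, post_b, short_block, dark_rail below 0.2 rad/s); the robot touches nothing.
It fails at once if the spare block is pushed or moved by more than 20 mm (distance of spare_block_mid from where it was at the start of the episode above 0.02 m).
It also fails if it takes over 96 s, if anything falls off the work surface, if the arm or the gripper's body presses on something with over 40 N, if the wrist force passes 120 N, or if a joint passes its speed limit or range.

## Working session

There is one attempt and no reset: what is moved stays moved. The work goes in short steps, Python scripts to look and compute and a tool call to move; the robot and the scene stay as the last step left them, time stands still between calls to the robot, and variables do not carry over. Pictures are saved under pics/ and viewed, at most 14 in all, crops included, and the job is handed in when it is done.

Besides the shell and the picture viewer there is one more tool, called after "Emit:" in YAML: its name, and indented under it one key for each argument. drive_tool: Moves the arm, as the interface text tells. Its arguments: {"type":"object","properties":{"rows":{"type":"array"}},"required":["rows"]}

```bash
mkdir -p pics; cat > h.py <<'E'
import numpy as np, cv2
from station import *
L=["glue_board","post_a_mid","short_block_mid","dark_rail_mid","spare_block_mid"]
def cloud(c,m=None):
    z=c["z_map"]; v,u=np.nonzero((z>0) if m is None else (m&(z>0)))
    d=z[v,u]; P=np.c_[(u-c["cx"])/c["fx"]*d,(v-c["cy"])/c["fy"]*d,d]
    return (P-c["t"])@c["R"], u,v
def rect(P,band=0.006):
    zt=np.percentile(P[:,2],95); Q=P[abs(P[:,2]-zt)<band]
    (cx,cy),(w,h),a=cv2.minAreaRect((Q[:,:2]*1000).astype(np.float32))
    if w>h: a+=90; w,h=h,w   # a: direction of short side
    # long axis dir = a+90
    return np.round([cx,cy,w,h,((a+90+90)%180)-90,zt*1000],1)
E
python3 - <<'E'
from h import *
s=sense(); print(s["time_s"],s["tcp_pos"],s["ee_rot"],s["gripper_width"])
for n in ["top","side"]:
    c=capture(n); cv2.imwrite(f"pics/{n}0.png",c["frame"][:,:,::-1])
    for l in L:
        for r in masks_of(l,c):
            if r["p"]<.2: continue
            m=cv2.erode(r["region"].astype(np.uint8),np.ones((3,3)))>0
            P,u,v=cloud(c,m)
            print(n,l,round(r["p"],2),np.round(r["xy"]),len(P),rect(P) if len(P)>10 else "", c["frame"][m].mean(0).round())
E
```

```text
0.0 [ 0.1826662  -0.59714168  0.24044242] [[-9.56332425e-01 -2.92280312e-01 -7.16212073e-04]
 [-2.92281178e-01  9.56330205e-01  2.06208959e-03]
 [ 8.22270494e-05  2.18137845e-03 -9.99997617e-01]] 1.000197688907628
top glue_board 0.9 [331. 292.] 6279 [470.1 -97.7 108.9 276.7  85.5   9.5] [227. 232. 232.]
top post_a_mid 0.78 [237. 204.] 1295 [655.8  99.2  57.7  78.2  86.9  90.9] [187. 147. 102.]
top short_block_mid 0.96 [299. 210.] 304 [653.5 -33.5  32.8  45.2 -78.8  23.9] [187. 154. 117.]
top dark_rail_mid 0.78 [178. 219.] 699 [643.3 236.2  26.6 117.   89.4  23. ] [104.  76.  58.]
top spare_block_mid 0.58 [362. 217.] 660 [ 635.  -168.    35.2   90.    85.9   21.5] [196. 162. 123.]
side glue_board 0.55 [362. 259.] 2617 [465.3 -99.3 107.8 268.   85.8   6.7] [247. 247. 247.]
side post_a_mid 0.67 [243. 265.] 2006 [650.4 105.1  58.2  77.5  85.1  87.8] [168. 136.  96.]
side short_block_mid 0.6 [275. 255.] 217 [647.5 -28.6  30.6  45.7 -77.7  20.4] [195. 165. 127.]
side dark_rail_mid 0.58 [218. 321.] 757 [639.2 238.2  28.1 114.1  89.3  20.5] [121.  86.  67.]
side spare_block_mid 0.63 [305. 229.] 317 [ 630.  -161.5   34.8   90.7   84.6   18.5] [204. 177. 138.]
```

```bash
ls
```

```text
h.py
pics
```

View pics/top0.png

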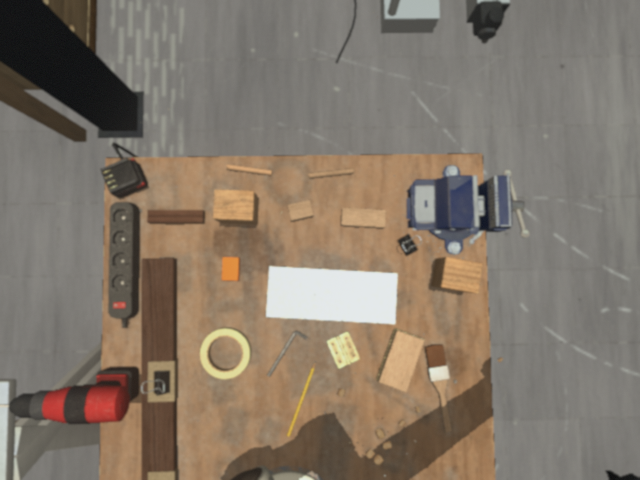

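View pics/side0.png

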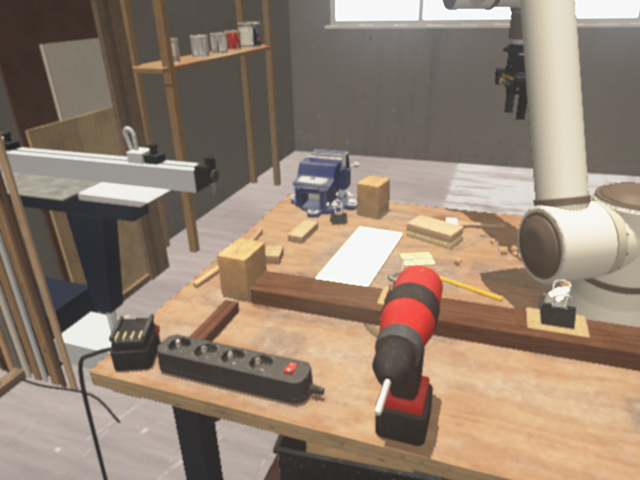

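The top view shows the board at (331,292), post at (235,205), second post at (460,275) next to the vise, short block at (300,210), rail at (176,216), spare at (362,217) and the orange decoy at (230,268). Next I'll measure the second post and the vise height.

```bash
python3 - <<'E'
from h import *
for n in ["top","side"]:
    c=capture(n); P,u,v=cloud(c)
    k=(P[:,0]>.42)&(P[:,0]<.6)&(P[:,1]>-.47)&(P[:,1]<-.27)&(P[:,2]>.075)&(P[:,2]<.1)
    print(n,k.sum(), rect(P[k]) if k.sum()>5 else "")
    k=(P[:,0]>.4)&(P[:,0]<.85)&(P[:,1]>-.5)&(P[:,1]<-.2)&(P[:,2]<.4)
    H=np.zeros((18,12))
    for p in P[k]:
        i,j=int((.85-p[0])/.025),int((-.2-p[1])/.025); H[i,j]=max(H[i,j],p[2]*1000)
    print(H.astype(int))
    k=(P[:,0]>.1)&(P[:,0]<.85)&(P[:,1]>.08)&(P[:,1]<.4)&(P[:,2]<.4)
    H=np.zeros((30,13))
    for p in P[k]:
        i,j=int((.85-p[0])/.025),int((.4-p[1])/.025); H[i,j]=max(H[i,j],p[2]*1000)
    if n=="top":print(H.astype(int))
E
```

```text
top 1226 [ 536.6 -377.4  125.9  141.4  -89.7   91.2]
[[  0   0   0   0   0   0   0   0   0   0   0   0]
 [  0   0   0   0   0   0   0   0   0   0   0   0]
 [  4   1   2   5   3   6   3   3   3   5   0   0]
 [  5   4   5   6   4   6   3   5   5   4   0   0]
 [  5   5   4   4   6  20  29  18   5   3   0  22]
 [  6   4  95 100 131 133 137 135 135 134   0  36]
 [  5   5 105 105 133 137 139 138 140 138   0  47]
 [ 21   5 105 107 138 139 139 139 138 138  80  68]
 [ 22   5 105 109 136 137 139 138 139 138  80  74]
 [ 24   6 104 105 135 137 138 138 138 139  98  88]
 [  4  52  91  54 105 127 133  32  85  89   0  97]
 [  5  57  54  43   4  19  29  18   4   4   0   0]
 [  6   5   7   5  90  92  93  91   4   3   0   0]
 [ 11  10   4   7  92  92  92  92   1   5   0   0]
 [ 10  11   4   6  93  92  92  93   3   4   0   0]
 [ 11  11   4   5   6   5  59  89   5   4   0   0]
 [ 11   9   5   6   5   6   4   5   6   4   0   0]
 [ 10  10   4   5   6   5   4   6   4   4   0   0]]
[[  0   0   0   0   0   0   0   0   0   0   0   0   0]
 [  7   9   0   0   0   0   0   0   0   0   0   0   0]
 [  9  17   2   3 
[... 1794 characters left out ...]
  0   1  16  23   0   0   0   0   0]
 [  0   1   1   1   1   1   0   0   0   0   0   0]
 [  1   1 100 103 132 132 135 133 135 134   0   0]
 [  0   1 102 104 134 134 135 134 135 134   0   0]
 [ 18   0 101 103 133 134 135 134 134 134   0   0]
 [ 18   1 102 105 132 133 134 133 134 134  97  83]
 [  1  12  95 104 132 132 132  27 133 133 101  92]
 [  1  51  44  43   1  15  27  22  22   0   0   0]
 [  0   0   0   1  88  88  89  88   0   0   0   0]
 [  7   6   0   1  88  88  88  89   0   0   0   0]
 [  6   6   0   1  87  88  88  88   0   0   0   0]
 [  6   7   1   1   0  59  88  86   1   0   0   0]
 [  8   6   1   1   2   1   0   1   0   0   0   0]
 [  7   6   0   1   1   0   1   1   0   1   0   0]]
```

Emit:
drive_tool:
  rows:
    - [100, 23, 28, 0, 0, 0, 0.074]
    - [100, 23, 28, 0, 0, 0, 0.074]
    - [100, 23, 28, 0, 0, 0, 0.074]
    - [100, 23, 28, 0, 0, 0, 0.074]
    - [100, 23, 28, 0, 0, 0, 0.074]

```text
time_s: 1.12
tcp_pos: [0.2985, -0.4563, 0.2417]
ee_rot: [[-0.784, -0.621, 0.0], [-0.621, 0.784, -0.0], [-0.0, -0.0, -1.0]]
wrist_force: [1.1, 0.6, -0.3]
gripper_width: 0.997
gripper_force: 0.0
```

Emit:
drive_tool:
  rows:
    - [100, 23, 28, 0, 0, 0, 0.074]
    - [100, 23, 28, 0, 0, 0, 0.074]
    - [100, 23, 28, 0, 0, 0, 0.074]
    - [100, 23, 28, 0, 0, 0, 0.074]
    - [100, 23, 28, 0, 0, 0, 0.074]

```text
time_s: 1.53
tcp_pos: [0.4137, -0.3161, 0.2419]
ee_rot: [[-0.506, -0.863, 0.001], [-0.863, 0.506, -0.0], [-0.0, -0.001, -1.0]]
wrist_force: [0.8, -0.6, -0.8]
gripper_width: 0.998
gripper_force: 0.0
```

Emit:
drive_tool:
  rows:
    - [100, 23, 28, 0, 0, 0, 0.074]
    - [100, 23, 28, 0, 0, 0, 0.074]
    - [100, 23, 28, 0, 0, 0, 0.074]
    - [100, 23, 28, 0, 0, 0, 0.074]
    - [100, 23, 28, 0, 0, 0, 0.074]

```text
time_s: 1.95
tcp_pos: [0.5287, -0.176, 0.2419]
ee_rot: [[-0.159, -0.987, 0.001], [-0.987, 0.159, -0.0], [-0.0, -0.001, -1.0]]
wrist_force: [0.3, 0.3, 0.5]
gripper_width: 1.0
gripper_force: 0.0
```

Emit:
drive_tool:
  rows:
    - [100, 23, 28, 0, 0, 0, 0.074]
    - [100, 23, 28, 0, 0, 0, 0.074]
    - [100, 23, 28, 0, 0, 0, 0.074]
    - [100, 23, 28, 0, 0, 0, 0.074]
    - [100, 0, 0, 0, 0, 0, 0]

```text
time_s: 2.37
tcp_pos: [0.6233, -0.0613, 0.2407]
ee_rot: [[0.139, -0.99, 0.002], [-0.99, -0.139, 0.0], [-0.0, -0.002, -1.0]]
wrist_force: [0.3, 0.5, -0.2]
gripper_width: 0.999
gripper_force: 0.0
```

```bash
cat >> h.py <<'E'
def wcap():
    s=sense(); c=capture("wrist"); T=c["T_tool_cam"]; Rw=np.array(s["ee_rot"]); p=np.array(s["tcp_pos"])
    A=Rw@T[:3,:3]; b=Rw@T[:3,3]+p     # X = A c + b
    c["R"]=A.T; c["t"]=-A.T@b; return s,c
def state(s):
    R=np.array(s["ee_rot"]); y=R[:,1]
    print("t",round(s["time_s"],2),"tcp",np.round(np.array(s["tcp_pos"])*1000,1),"yaw_y",np.degrees(np.arctan2(y[1],y[0])).round(1),"zaxis",R[:,2].round(3),"j",np.round(s["joints"]),"F",np.round(s["wrist_force"],1),"g",round(s["gripper_width"],3),round(s["gripper_force"],1))
def look(labels,save=None):
    s,c=wcap(); state(s)
    if save: cv2.imwrite(f"pics/{save}.png",c["frame"][:,:,::-1])
    for l in labels:
        for r in masks_of(l,c):
            if r["p"]<.3: continue
            m=cv2.erode(r["region"].astype(np.uint8),np.ones((5,5)))>0
            P,u,v=cloud(c,m)
            if len(P)>10: print(l,round(r["p"],2),np.round(r["xy"]),len(P),"x y w h longyaw z",rect(P),"u",u.min(),u.max(),"v",v.min(),v.max(),c["frame"][m].mean(0).round())
    return s,c
E
python3 -c "
from h import *
look(L,'w1')"
```

```text
t 2.37 tcp [623.3 -61.3 240.7] yaw_y -172.0 zaxis [ 0.002  0.    -1.   ] j [  9.  22.   1.  -0. -68.  -1.] F [ 0.3  0.5 -0.2] g 0.999 0.0
glue_board 0.63 [465. 179.] 21028 x y w h longyaw z [469.6 -99.5 107.2 271.9  85.7   8.5] u 382 546 v 63 303 [232. 235. 230.]
post_a_mid 0.56 [269. 359.] 2057 x y w h longyaw z [654.7  79.7  38.9  55.   -3.   90.5] u 238 298 v 338 377 [183. 135.  84.]
short_block_mid 0.95 [288. 241.] 1137 x y w h longyaw z [652.2 -33.1  31.   47.2 -77.7  22.6] u 273 303 v 219 261 [111.  86.  63.]
spare_block_mid 0.57 [320. 115.] 3021 x y w h longyaw z [ 634.8 -168.    33.6   89.9   85.4   20.7] u 297 347 v 66 163 [209. 163. 117.]
```

View pics/w1.png

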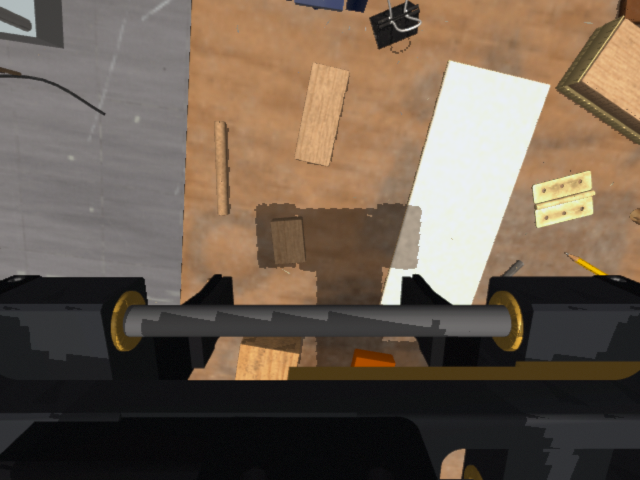

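The wrist view shows the short block at (288,241), with the spare at (320,115) well clear of it. The positions agree with the top camera. Now I'll grasp it.

Emit:
drive_tool:
  rows:
    - [100, 15, 14, -20, 0, 0, 0.035]
    - [100, 14, 14, -30, 0, 0, 0.035]
    - [100, 0, 0, -36, 0, 0, 0]
    - [100, 0, 0, -36, 0, 0, 0]
    - [100, 0, 0, -36, 0, 0, 0]

```text
time_s: 3.08
tcp_pos: [0.6485, -0.0386, 0.0829]
ee_rot: [[0.199, -0.98, 0.001], [-0.98, -0.199, 0.0], [0.0, -0.001, -1.0]]
wrist_force: [-0.0, -0.9, 0.1]
gripper_width: 0.998
gripper_force: 0.0
```

Emit:
drive_tool:
  rows:
    - [100, 0, 0, -30, 0, 0, 0]
    - [100, 0, 0, -20, 0, 0, 0]
    - [100, 0, 0, -9, 0, 0, 0]
    - [100, 0, 0, 0, 0, 0, 0]
    - [30, 0, 0, 0, 0, 0, 0]

```text
time_s: 3.5
tcp_pos: [0.6494, -0.0383, 0.0255]
ee_rot: [[0.2, -0.98, 0.001], [-0.98, -0.2, -0.0], [0.001, -0.001, -1.0]]
wrist_force: [0.9, 0.0, -0.2]
gripper_width: 0.975
gripper_force: 0.0
```

Emit:
drive_tool:
  rows:
    - [10, 0, 0, 0, 0, 0, 0]
    - [10, 0, 0, 0, 0, 0, 0]
    - [10, 0, 0, 0, 0, 0, 0]
    - [10, 0, 0, 0, 0, 0, 0]
    - [10, 0, 0, 0, 0, 0, 0]

```text
time_s: 3.92
tcp_pos: [0.6491, -0.0376, 0.0253]
ee_rot: [[0.201, -0.98, 0.001], [-0.98, -0.201, 0.0], [0.0, -0.001, -1.0]]
wrist_force: [-0.9, 0.8, -0.0]
gripper_width: 0.628
gripper_force: 0.0
```

Emit:
drive_tool:
  rows:
    - [10, 3, 4, -2, 0, 0, 0]
    - [10, 0, 0, 0, 0, 0, 0]
    - [10, 0, 0, 0, 0, 0, 0]
    - [10, 0, 0, 0, 0, 0, 0]
    - [10, 0, 0, 0, 0, 0, 0]

```text
time_s: 4.33
tcp_pos: [0.6517, -0.0336, 0.0224]
ee_rot: [[0.201, -0.98, -0.0], [-0.98, -0.201, -0.0], [-0.0, 0.0, -1.0]]
wrist_force: [1.1, -0.3, 0.0]
gripper_width: 0.401
gripper_force: 30.0
```

Emit:
drive_tool:
  rows:
    - [10, 0, 0, 5, 0, 0, 0]
    - [10, 0, 0, 20, 0, 0, 0]
    - [10, 0, 0, 30, 0, 0, 0]
    - [10, 0, 0, 30, 0, 0, 0]
    - [10, 0, 0, 0, 0, 0, 0]

```text
time_s: 4.75
tcp_pos: [0.656, -0.0336, 0.1151]
ee_rot: [[0.202, -0.979, 0.013], [-0.979, -0.202, 0.0], [0.003, -0.013, -1.0]]
wrist_force: [2.0, -0.2, 0.9]
gripper_width: 0.4
gripper_force: 30.0
```

Emit:
drive_tool:
  rows:
    - [10, -20, -7, 0, 0, 0, -0.04]
    - [10, -32, -11, 0, 0, 0, -0.05]
    - [10, -32, -11, 0, 0, 0, -0.05]
    - [10, -32, -12, 0, 0, 0, -0.05]
    - [10, -32, -12, 0, 0, 0, -0.05]

```text
time_s: 5.17
tcp_pos: [0.5023, -0.0871, 0.1078]
ee_rot: [[-0.04, -0.999, 0.001], [-0.999, 0.04, 0.0], [-0.0, -0.001, -1.0]]
wrist_force: [0.4, 0.0, 0.7]
gripper_width: 0.401
gripper_force: 30.0
```

Emit:
drive_tool:
  rows:
    - [10, -24, -8, 0, 0, 0, -0.04]
    - [10, -10, -4, 0, 0, 0, 0]
    - [10, 0, 0, 0, 0, 0, 0]
    - [10, 0, 0, 0, 0, 0, 0]

```text
time_s: 5.5
tcp_pos: [0.4709, -0.0987, 0.1083]
ee_rot: [[-0.077, -0.997, 0.003], [-0.997, 0.077, -0.0], [-0.0, -0.003, -1.0]]
wrist_force: [1.3, -0.0, -0.2]
gripper_width: 0.398
gripper_force: 30.0
```

```bash
python3 -c "
from h import *
look(['glue_board','short_block_mid','post_b_mid'],'w2')"
```

```text
t 5.5 tcp [470.9 -98.7 108.3] yaw_y 175.6 zaxis [ 0.003 -0.    -1.   ] j [  8.  17. -30.   0. -43. -12.] F [ 1.3 -0.  -0.2] g 0.398 30.0
glue_board 0.7 [320. 156.] 32736 x y w h longyaw z [ 466.7 -116.7  107.5  238.8   86.1    8.5] u 239 401 v 47 364 [222. 223. 221.]
short_block_mid 0.6 [316. 288.] 4641 x y w h longyaw z [471.  -97.6  33.   49.6  85.4 108.3] u 281 352 v 252 354 [105.  82.  59.]
```

View pics/w2.png

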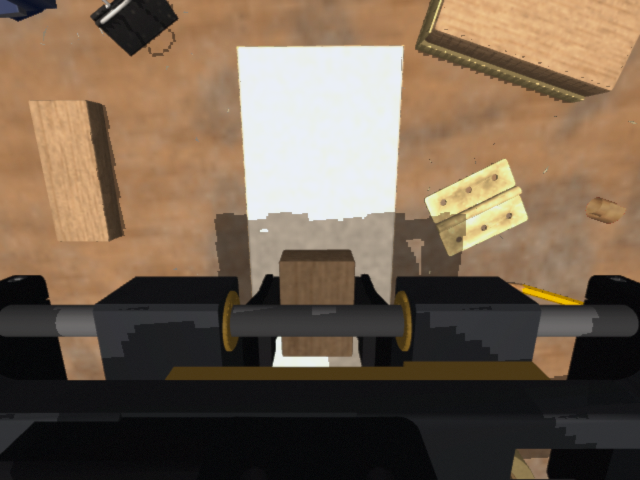

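The block is held square over the board, with the board's end edge at v≈47. I'll lower it and release.

Emit:
drive_tool:
  rows:
    - [10, -1, 0, -25, 0, 0, 0]
    - [10, 0, 0, -25, 0, 0, 0]
    - [10, 0, 0, -18, 0, 0, 0]
    - [10, 0, 0, -10, 0, 0, 0]
    - [10, 0, 0, 0, 0, 0, 0]

```text
time_s: 6.12
tcp_pos: [0.469, -0.0984, 0.0278]
ee_rot: [[-0.077, -0.997, -0.003], [-0.997, 0.077, -0.001], [0.001, 0.003, -1.0]]
wrist_force: [0.4, 0.5, -0.2]
gripper_width: 0.401
gripper_force: 30.0
```

Emit:
drive_tool:
  rows:
    - [10, 0, 0, -1, 0, 0, 0]
    - [10, 0, 0, 0, 0, 0, 0]

```text
time_s: 6.28
tcp_pos: [0.4695, -0.0984, 0.0282]
ee_rot: [[-0.077, -0.997, -0.0], [-0.997, 0.077, -0.0], [0.0, 0.0, -1.0]]
wrist_force: [-0.5, 0.4, 0.5]
gripper_width: 0.401
gripper_force: 30.0
```

Emit:
drive_tool:
  rows:
    - [65, 0, 0, 0, 0, 0, 0]
    - [65, 0, 0, 0, 0, 0, 0]
    - [65, 0, 0, 0, 0, 0, 0]
    - [65, 0, 0, 0, 0, 0, 0]
    - [65, 0, 0, 0, 0, 0, 0]

```text
time_s: 6.7
tcp_pos: [0.4689, -0.0987, 0.0288]
ee_rot: [[-0.078, -0.997, 0.0], [-0.997, 0.078, 0.0], [-0.0, -0.0, -1.0]]
wrist_force: [0.7, -0.7, -0.7]
gripper_width: 0.63
gripper_force: 0.0
```

Emit:
drive_tool:
  rows:
    - [100, 0, 0, 15, 0, 0, 0]
    - [100, 0, 0, 33, 0, 0, 0]
    - [100, 0, 0, 38, 0, 0, 0]
    - [100, 0, 0, 38, 0, 0, 0]
    - [100, 0, 0, 38, 0, 0, 0]

```text
time_s: 7.12
tcp_pos: [0.4682, -0.0987, 0.1925]
ee_rot: [[-0.078, -0.997, -0.0], [-0.997, 0.078, -0.0], [0.0, 0.0, -1.0]]
wrist_force: [1.1, 0.0, -0.2]
gripper_width: 0.937
gripper_force: 0.0
```

Emit:
drive_tool:
  rows:
    - [100, 0, 0, 30, 0, 0, 0]
    - [100, 3, -18, 15, 0, 0, -0.11]
    - [100, 3, -18, 0, 0, 0, -0.11]
    - [100, 3, -18, 0, 0, 0, -0.11]
    - [100, 3, -18, 0, 0, 0, -0.11]

```text
time_s: 7.53
tcp_pos: [0.4808, -0.1713, 0.2363]
ee_rot: [[-0.5, -0.866, 0.002], [-0.866, 0.5, 0.0], [-0.001, -0.001, -1.0]]
wrist_force: [0.7, 0.3, 0.3]
gripper_width: 1.002
gripper_force: 0.0
```

Emit:
drive_tool:
  rows:
    - [100, 3, -18, 0, 0, 0, -0.11]
    - [100, 3, -18, 0, 0, 0, -0.11]
    - [100, 3, -18, 0, 0, 0, -0.11]
    - [100, 3, -18, 0, 0, 0, -0.11]
    - [100, 3, -18, 0, 0, 0, -0.11]

```text
time_s: 7.95
tcp_pos: [0.4956, -0.2615, 0.2355]
ee_rot: [[-0.879, -0.477, -0.0], [-0.477, 0.879, 0.0], [0.0, 0.0, -1.0]]
wrist_force: [1.6, -0.4, -0.7]
gripper_width: 1.001
gripper_force: 0.0
```

Emit:
drive_tool:
  rows:
    - [100, 3, -18, 0, 0, 0, -0.11]
    - [100, 3, -18, 0, 0, 0, -0.11]
    - [100, 3, -18, 0, 0, 0, -0.11]
    - [100, 3, -18, 0, 0, 0, -0.11]
    - [100, 0, 0, 0, 0, 0, 0]

```text
time_s: 8.37
tcp_pos: [0.5079, -0.335, 0.2349]
ee_rot: [[-0.998, -0.057, -0.0], [-0.057, 0.998, -0.0], [0.0, -0.0, -1.0]]
wrist_force: [0.0, 0.4, -1.0]
gripper_width: 0.996
gripper_force: 0.0
```

```bash
python3 -c "
from h import *
s,c=look(['post_b_mid','short_block_mid'],'w3')
P,u,v=cloud(c)
k=(P[:,0]>.45)&(P[:,0]<.563)&(P[:,1]>-.45)&(P[:,1]<-.25)&(P[:,2]>.08)&(P[:,2]<.1)
print(k.sum(),rect(P[k]))
c=capture('top'); P,u,v=cloud(c)
k=(P[:,0]>.45)&(P[:,0]<.563)&(P[:,1]>-.41)&(P[:,1]<-.27)&(P[:,2]>.08)&(P[:,2]<.1)
print('top',k.sum(),rect(P[k]) if k.sum()>9 else '')
"
```

```text
t 8.37 tcp [ 507.9 -335.   234.9] yaw_y 93.3 zaxis [-0. -0. -1.] j [-18.  21.  -3.   0. -67. -69.] F [ 0.   0.4 -1. ] g 0.996 0.0
post_b_mid 0.89 [294. 231.] 5660 x y w h longyaw z [ 506.3 -355.2   59.8   70.7   78.9   90.5] u 250 339 v 185 270 [137. 101.  63.]
short_block_mid 0.73 [539. 197.] 1501 x y w h longyaw z [469.5 -98.3  30.1  48.8  85.6  28.7] u 512 570 v 181 215 [146. 114.  83.]
5814 [ 507.5 -355.7   62.3   75.2   78.9   90.5]
top 54 [ 485.9 -369.     9.2   30.8  -85.4   91.4]
```

View pics/w3.png

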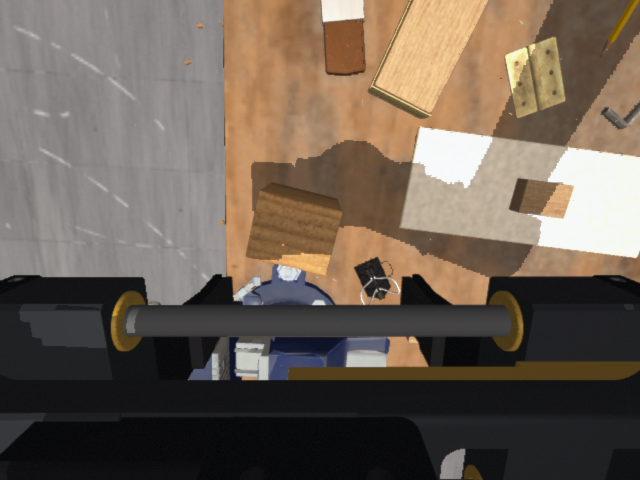

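Wrist view: post B at (294,231), tight against the vise with about 70 mm to spare in y. The short block at (540,197) is placed correctly. I'll grasp B across its 75 mm side.

Emit:
drive_tool:
  rows:
    - [100, 0, -7, -10, 0, 0, -0.084]
    - [100, 0, -7, -20, 0, 0, -0.084]
    - [100, 0, -6, -20, 0, 0, -0.083]
    - [100, 0, 0, -20, 0, 0, 0]
    - [100, 0, 0, 0, 0, 0, 0]

```text
time_s: 8.98
tcp_pos: [0.5054, -0.3506, 0.1614]
ee_rot: [[-0.982, 0.186, -0.007], [0.186, 0.982, 0.004], [0.008, 0.003, -1.0]]
wrist_force: [0.4, -0.5, -1.1]
gripper_width: 0.997
gripper_force: 0.0
```

Emit:
drive_tool:
  rows:
    - [100, 0, 0, 0, 0, 0, 0]

```text
time_s: 9.07
tcp_pos: [0.5074, -0.3518, 0.1651]
ee_rot: [[-0.983, 0.185, -0.002], [0.185, 0.983, 0.001], [0.002, 0.0, -1.0]]
wrist_force: [-0.0, 0.3, 0.1]
gripper_width: 1.004
gripper_force: 0.0
```

```bash
python3 -c "
from h import *
s,c=look(['post_b_mid'])
P,u,v=cloud(c)
k=(P[:,0]>.45)&(P[:,0]<.563)&(P[:,1]>-.45)&(P[:,1]<-.25)&(P[:,2]>.08)&(P[:,2]<.1)
print(k.sum(),rect(P[k]))
"
```

```text
t 9.07 tcp [ 507.4 -351.8  165.1] yaw_y 79.3 zaxis [-0.002  0.001 -1.   ] j [-20.  25.  -7.   0. -59. -81.] F [-0.   0.3  0.1] g 1.004 0.0
post_b_mid 0.6 [313. 255.] 9977 x y w h longyaw z [ 506.6 -355.6   60.6   72.1   79.1   90.4] u 257 364 v 202 300 [169. 129.  82.]
9513 [ 507.5 -355.7   62.3   75.2   79.1   90.4]
```

Consistent. I'll correct y by -4 and descend to z≈62.

Emit:
drive_tool:
  rows:
    - [100, 0, -4, -5, 0, 0, 0]
    - [100, 0, 0, -20, 0, 0, 0]
    - [100, 0, 0, -25, 0, 0, 0]
    - [100, 0, 0, -25, 0, 0, 0]
    - [100, 0, 0, -18, 0, 0, 0]

```text
time_s: 9.58
tcp_pos: [0.5077, -0.3566, 0.0716]
ee_rot: [[-0.982, 0.187, 0.0], [0.187, 0.982, 0.0], [-0.0, 0.0, -1.0]]
wrist_force: [-0.5, 0.2, -1.3]
gripper_width: 0.998
gripper_force: 0.0
```

Emit:
drive_tool:
  rows:
    - [100, 0, 0, -10, 0, 0, 0]
    - [60, 0, 0, 0, 0, 0, 0]
    - [60, 0, 0, 0, 0, 0, 0]
    - [60, 0, 0, 0, 0, 0, 0]
    - [60, 0, 0, 0, 0, 0, 0]

```text
time_s: 10.0
tcp_pos: [0.5089, -0.357, 0.0642]
ee_rot: [[-0.982, 0.187, 0.003], [0.187, 0.982, -0.001], [-0.003, -0.001, -1.0]]
wrist_force: [1.0, 0.2, 0.3]
gripper_width: 0.858
gripper_force: 30.0
```

Emit:
drive_tool:
  rows:
    - [60, 0, 0, 0, 0, 0, 0]
    - [60, 0, 0, 0, 0, 0, 0]

```text
time_s: 10.17
tcp_pos: [0.5088, -0.357, 0.0641]
ee_rot: [[-0.982, 0.187, 0.003], [0.187, 0.982, -0.001], [-0.003, -0.001, -1.0]]
wrist_force: [-0.2, 1.2, 3.5]
gripper_width: 0.86
gripper_force: 30.0
```

Emit:
drive_tool:
  rows:
    - [60, 0, 0, 8, 0, 0, 0]
    - [60, 0, 0, 20, 0, 0, 0]
    - [60, 0, 0, 25, 0, 0, 0]
    - [60, -4, 12, 7, 0, 0, 0.02]
    - [60, -6, 25, 0, 0, 0, 0.03]

```text
time_s: 10.58
tcp_pos: [0.4993, -0.3211, 0.125]
ee_rot: [[-0.99, 0.138, 0.006], [0.138, 0.99, -0.003], [-0.006, -0.002, -1.0]]
wrist_force: [0.5, 1.7, -3.0]
gripper_width: 0.858
gripper_force: 30.0
```

Emit:
drive_tool:
  rows:
    - [60, -7, 32, 0, 0, 0, 0.03]
    - [60, -7, 32, 0, 0, 0, 0.03]
    - [60, -8, 32, 0, 0, 0, 0]
    - [60, -7, 28, 0, 0, 0, 0]
    - [60, -5, 16, 0, 0, 0, 0]

```text
time_s: 11.0
tcp_pos: [0.4613, -0.1768, 0.1221]
ee_rot: [[-0.997, 0.076, -0.002], [0.076, 0.997, 0.001], [0.002, 0.001, -1.0]]
wrist_force: [0.4, 0.2, -2.0]
gripper_width: 0.855
gripper_force: 30.0
```

Emit:
drive_tool:
  rows:
    - [60, 0, 8, 0, 0, 0, 0]
    - [60, 0, 0, 0, 0, 0, 0]
    - [60, 0, 0, 0, 0, 0, 0]

```text
time_s: 11.25
tcp_pos: [0.464, -0.1715, 0.1227]
ee_rot: [[-0.997, 0.077, 0.0], [0.077, 0.997, -0.0], [-0.0, -0.0, -1.0]]
wrist_force: [1.0, -0.3, -2.4]
gripper_width: 0.861
gripper_force: 30.0
```

```bash
python3 -c "
from h import *
s,c=look(['post_b_mid','short_block_mid'])
"
```

```text
t 11.25 tcp [ 464.  -171.5  122.7] yaw_y 85.6 zaxis [ 0. -0. -1.] j [ -1.  17. -27.   0. -46. -93.] F [ 1.  -0.3 -2.4] g 0.861 30.0
post_b_mid 0.91 [317. 283.] 19335 x y w h longyaw z [ 456.9 -170.6   52.1   73.1   85.8  148.9] u 220 413 v 218 377 [128.  94.  59.]
short_block_mid 0.68 [426. 243.] 1799 x y w h longyaw z [468.4 -94.6  33.1  44.4  85.8  28.5] u 389 451 v 225 270 [133. 104.  76.]
```

Emit:
drive_tool:
  rows:
    - [60, 2, 0, -15, 0, 0, 0]
    - [60, 0, 0, -18, 0, 0, 0]
    - [60, 0, 0, -12, 0, 0, 0]
    - [60, 0, 0, -6, 0, 0, 0]
    - [60, 0, 0, 0, 0, 0, 0]

```text
time_s: 11.82
tcp_pos: [0.4655, -0.1723, 0.0708]
ee_rot: [[-0.997, 0.079, -0.002], [0.079, 0.997, -0.0], [0.002, -0.0, -1.0]]
wrist_force: [0.3, 0.2, -2.1]
gripper_width: 0.859
gripper_force: 30.0
```

Emit:
drive_tool:
  rows:
    - [60, 0, 0, 0, 0, 0, 0]

```text
time_s: 11.9
tcp_pos: [0.4663, -0.1723, 0.0715]
ee_rot: [[-0.997, 0.079, 0.0], [0.079, 0.997, -0.0], [-0.0, -0.0, -1.0]]
wrist_force: [-0.4, -0.4, -3.2]
gripper_width: 0.861
gripper_force: 30.0
```

Emit:
drive_tool:
  rows:
    - [60, 0, 0, -2, 0, 0, 0]
    - [60, 0, 0, 0, 0, 0, 0]
    - [100, 0, 0, 0, 0, 0, 0]
    - [100, 0, 0, 0, 0, 0, 0]
    - [100, 0, 0, 0, 0, 0, 0]

```text
time_s: 12.32
tcp_pos: [0.4662, -0.1717, 0.07]
ee_rot: [[-0.997, 0.078, 0.001], [0.078, 0.997, -0.0], [-0.001, -0.0, -1.0]]
wrist_force: [0.5, -0.0, -0.7]
gripper_width: 0.974
gripper_force: 0.0
```

Emit:
drive_tool:
  rows:
    - [100, 0, 0, 8, 0, 0, 0]
    - [100, 0, 0, 20, 0, 0, 0]
    - [100, 0, 0, 36, 0, 0, 0]
    - [100, 0, 0, 36, 0, 0, 0]
    - [100, 0, 0, 36, 0, 0, 0]

```text
time_s: 12.73
tcp_pos: [0.4654, -0.1717, 0.2078]
ee_rot: [[-0.997, 0.078, 0.0], [0.078, 0.997, -0.0], [-0.0, -0.0, -1.0]]
wrist_force: [1.2, -0.6, -0.4]
gripper_width: 1.0
gripper_force: 0.0
```

Emit:
drive_tool:
  rows:
    - [100, 6, 17, 30, 0, 0, 0]
    - [100, 11, 34, 10, 0, 0, 0]
    - [100, 11, 34, 0, 0, 0, 0]
    - [100, 11, 34, 0, 0, 0, 0]
    - [100, 11, 34, 0, 0, 0, 0]

```text
time_s: 13.15
tcp_pos: [0.5159, -0.0172, 0.2471]
ee_rot: [[-0.997, 0.078, 0.002], [0.078, 0.997, 0.001], [-0.002, 0.001, -1.0]]
wrist_force: [0.7, -0.3, 0.5]
gripper_width: 1.001
gripper_force: 0.0
```

Emit:
drive_tool:
  rows:
    - [100, 11, 34, 0, 0, 0, 0]
    - [100, 11, 34, 0, 0, 0, 0]
    - [100, 11, 34, 0, 0, 0, 0]
    - [100, 11, 34, 0, 0, 0, 0]
    - [100, 11, 34, 0, 0, 0, 0]

```text
time_s: 13.57
tcp_pos: [0.5709, 0.1531, 0.2466]
ee_rot: [[-0.997, 0.078, 0.001], [0.078, 0.997, 0.0], [-0.001, 0.0, -1.0]]
wrist_force: [0.8, 0.1, -0.5]
gripper_width: 1.002
gripper_force: 0.0
```

Emit:
drive_tool:
  rows:
    - [100, 11, 34, 0, 0, 0, 0]
    - [100, 11, 34, 0, 0, 0, 0]
    - [100, 8, 20, 0, 0, 0, 0]
    - [100, 0, 0, 0, 0, 0, 0]
    - [100, 0, 0, 0, 0, 0, 0]

```text
time_s: 13.98
tcp_pos: [0.6006, 0.2403, 0.2454]
ee_rot: [[-0.997, 0.076, -0.001], [0.076, 0.997, -0.0], [0.001, -0.0, -1.0]]
wrist_force: [0.2, -0.7, 0.2]
gripper_width: 1.001
gripper_force: 0.0
```

```bash
python3 -c "
from h import *
s,c=look(['post_a_mid','dark_rail_mid'],'w4')
P,u,v=cloud(c)
k=(P[:,0]>.3)&(P[:,0]<.7)&(P[:,1]>.17)&(P[:,1]<.35)&(P[:,2]>.1)&(P[:,2]<.15)
Q=P[k]; print('beam',k.sum(),np.percentile(Q,[.5,99.5],axis=0))
k=(P[:,1]>.27)&(P[:,1]<.5)&(P[:,0]>.5)&(P[:,2]>.03)&(P[:,2]<.08)
Q=P[k]; print('strip',k.sum(),np.percentile(Q,[.5,99.5],axis=0))
c=capture('top'); 
for l in ['post_b_mid','short_block_mid']:
  for r in masks_of(l,c):
    if r['p']>.3: print(l,r['xy'],rect(cloud(c,cv2.erode(r['region'].astype(np.uint8),np.ones((3,3)))>0)[0]))
"
```

```text
t 13.98 tcp [600.6 240.3 245.4] yaw_y 85.6 zaxis [-0.001 -0.    -1.   ] j [  36.   24.    4.   -0.  -70. -130.] F [ 0.2 -0.7  0.2] g 1.001 0.0
post_a_mid 0.93 [188. 274.] 3625 x y w h longyaw z [642.4 103.7  34.2  77.1  87.3  90.2] u 135 238 v 247 302 [151. 113.  70.]
dark_rail_mid 0.59 [316. 256.] 2270 x y w h longyaw z [641.5 238.4  26.9 114.2  89.4  22.6] u 267 367 v 239 267 [102.  64.  43.]
beam 14834 [[0.42574184 0.21224042 0.11611987]
 [0.54915546 0.27358924 0.12108654]]
strip 5951 [[0.50143488 0.31704599 0.03031095]
 [0.75781117 0.36935102 0.06148276]]
post_b_mid [367.7, 298.6] [ 466.8 -169.9   58.    70.9   85.4   97.2]
short_block_mid [233.4, 270.1] [529.3 118.   32.2  45.3  -3.9  23.3]
short_block_mid [329.1, 291.0] [471.6 -97.9  30.2  42.9  83.5  29.5]
```

View pics/w4.png

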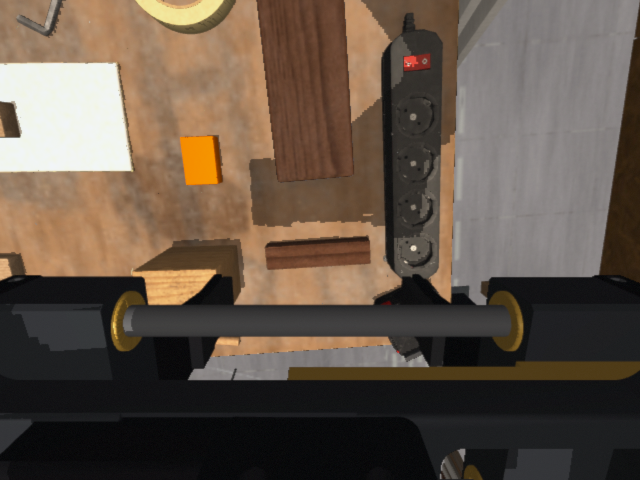

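The wrist view shows the rail at (316,256), with the beam end in front of it at x≈0.549. Closing off-centre will handle that. Post A at (188,274) comes first, so I'll rotate and go over it.

Emit:
drive_tool:
  rows:
    - [100, 3, -9, 0, 0, 0, 0.106]
    - [100, 3, -9, 0, 0, 0, 0.106]
    - [100, 3, -9, 0, 0, 0, 0.106]
    - [100, 3, -9, 0, 0, 0, 0.106]
    - [100, 3, -9, 0, 0, 0, 0.106]

```text
time_s: 14.7
tcp_pos: [0.6158, 0.1931, 0.246]
ee_rot: [[-0.898, -0.441, 0.0], [-0.441, 0.898, 0.0], [-0.0, 0.0, -1.0]]
wrist_force: [0.0, 0.6, -0.1]
gripper_width: 1.0
gripper_force: 0.0
```

Emit:
drive_tool:
  rows:
    - [100, 3, -9, 0, 0, 0, 0.106]
    - [100, 3, -9, 0, 0, 0, 0.106]
    - [100, 3, -9, 0, 0, 0, 0.106]
    - [100, 3, -9, 0, 0, 0, 0.106]
    - [100, 3, -9, 0, 0, 0, 0.106]

```text
time_s: 15.12
tcp_pos: [0.6307, 0.1481, 0.2459]
ee_rot: [[-0.552, -0.834, 0.0], [-0.834, 0.552, 0.0], [-0.0, -0.0, -1.0]]
wrist_force: [-0.0, 0.1, 0.3]
gripper_width: 0.998
gripper_force: 0.0
```

Emit:
drive_tool:
  rows:
    - [100, 3, -9, 0, 0, 0, 0.106]
    - [100, 4, -9, 0, 0, 0, 0.106]
    - [100, 4, -9, 0, 0, 0, 0.106]
    - [100, 4, -9, 0, 0, 0, 0.106]
    - [100, 4, -9, 0, 0, 0, 0.106]

```text
time_s: 15.53
tcp_pos: [0.6497, 0.1031, 0.246]
ee_rot: [[-0.055, -0.999, 0.0], [-0.999, 0.055, 0.0], [-0.0, -0.0, -1.0]]
wrist_force: [-0.8, -0.3, 0.5]
gripper_width: 0.998
gripper_force: 0.0
```

Emit:
drive_tool:
  rows:
    - [100, 0, 0, 0, 0, 0, 0]

```text
time_s: 15.62
tcp_pos: [0.6501, 0.1023, 0.2458]
ee_rot: [[-0.06, -0.998, 0.0], [-0.998, 0.06, -0.0], [0.0, -0.0, -1.0]]
wrist_force: [-0.1, 0.0, 0.1]
gripper_width: 1.001
gripper_force: 0.0
```

```bash
python3 -c "
from h import *
s,c=look(['post_a_mid'])
P,u,v=cloud(c)
k=(P[:,0]>.58)&(P[:,0]<.73)&(P[:,1]>.03)&(P[:,1]<.17)&(P[:,2]>.08)&(P[:,2]<.1)
print(k.sum(),rect(P[k]), u[k].min(),u[k].max(),v[k].min(),v[k].max())
"
```

```text
t 15.62 tcp [650.1 102.3 245.8] yaw_y 176.6 zaxis [ 0. -0. -1.] j [ 23.  25.   6.   0. -71. -26.] F [-0.1  0.   0.1] g 1.001 0.0
post_a_mid 0.67 [313. 229.] 5332 x y w h longyaw z [655.5 100.5  56.8  78.2  86.8  90.5] u 279 341 v 183 271 [147. 108.  67.]
5566 [655.9 101.2  60.3  79.9  87.1  90.5] 277 343 187 272
```

Emit:
drive_tool:
  rows:
    - [100, 3, -1, -15, 0, 0, 0]
    - [100, 3, 0, -30, 0, 0, 0]
    - [100, 0, 0, -36, 0, 0, 0]
    - [100, 0, 0, -36, 0, 0, 0]
    - [100, 0, 0, -30, 0, 0, 0]

```text
time_s: 16.13
tcp_pos: [0.6546, 0.1037, 0.0965]
ee_rot: [[-0.061, -0.998, -0.001], [-0.998, 0.061, 0.0], [0.0, 0.001, -1.0]]
wrist_force: [-0.7, -0.8, -1.2]
gripper_width: 0.999
gripper_force: 0.0
```

Emit:
drive_tool:
  rows:
    - [100, 0, 0, -22, 0, 0, 0]
    - [100, 0, 0, -12, 0, 0, 0]
    - [100, 0, 0, 0, 0, 0, 0]
    - [50, 0, 0, 0, 0, 0, 0]
    - [50, 0, 0, 0, 0, 0, 0]

```text
time_s: 16.55
tcp_pos: [0.6572, 0.104, 0.0667]
ee_rot: [[-0.059, -0.998, 0.004], [-0.998, 0.059, 0.001], [-0.001, -0.004, -1.0]]
wrist_force: [0.9, -1.6, 0.7]
gripper_width: 0.923
gripper_force: 0.0
```

Emit:
drive_tool:
  rows:
    - [50, 0, 0, 0, 0, 0, 0]
    - [50, 0, 0, 0, 0, 0, 0]
    - [50, 0, 0, 0, 0, 0, 0]
    - [50, 0, 0, 0, 0, 0, 0]
    - [50, 0, 0, 0, 0, 0, 0]

```text
time_s: 16.97
tcp_pos: [0.656, 0.1035, 0.0658]
ee_rot: [[-0.059, -0.998, 0.001], [-0.998, 0.059, 0.0], [-0.0, -0.001, -1.0]]
wrist_force: [-1.9, 0.4, 5.4]
gripper_width: 0.688
gripper_force: 30.0
```

Emit:
drive_tool:
  rows:
    - [50, 0, 0, 8, 0, 0, 0]
    - [50, 0, 0, 22, 0, 0, 0]
    - [50, 0, 0, 25, 0, 0, 0]
    - [50, -12, -8, 5, 0, 0, -0.017]
    - [50, -24, -17, 0, 0, 0, 0]

```text
time_s: 17.38
tcp_pos: [0.6231, 0.0801, 0.1266]
ee_rot: [[-0.075, -0.997, 0.008], [-0.997, 0.075, 0.002], [-0.003, -0.007, -1.0]]
wrist_force: [0.2, -0.4, -3.2]
gripper_width: 0.691
gripper_force: 30.0
```

Emit:
drive_tool:
  rows:
    - [50, -28, -19, 0, 0, 0, 0]
    - [50, -28, -19, 0, 0, 0, 0]
    - [50, -28, -19, 0, 0, 0, 0]
    - [50, -28, -19, 0, 0, 0, 0]
    - [50, -20, -14, 0, 0, 0, 0]

```text
time_s: 17.8
tcp_pos: [0.484, -0.0132, 0.1238]
ee_rot: [[-0.077, -0.997, -0.004], [-0.997, 0.077, -0.0], [0.001, 0.004, -1.0]]
wrist_force: [0.7, 0.5, -3.0]
gripper_width: 0.688
gripper_force: 30.0
```

Emit:
drive_tool:
  rows:
    - [50, -12, -10, 0, 0, 0, 0]
    - [50, 0, 0, 0, 0, 0, 0]
    - [50, 0, 0, 0, 0, 0, 0]

```text
time_s: 18.05
tcp_pos: [0.4753, -0.0221, 0.1246]
ee_rot: [[-0.077, -0.997, 0.0], [-0.997, 0.077, 0.0], [-0.0, -0.0, -1.0]]
wrist_force: [1.3, 0.3, -3.1]
gripper_width: 0.686
gripper_force: 30.0
```

```bash
python3 -c "
from h import *
s,c=look(['post_a_mid','short_block_mid'],'w5')
"
```

```text
t 18.05 tcp [475.3 -22.1 124.6] yaw_y 175.6 zaxis [ 0.  0. -1.] j [ 17.  15. -29.  -0. -46. -21.] F [ 1.3  0.3 -3.1] g 0.686 30.0
post_a_mid 0.55 [317. 270.] 17876 x y w h longyaw z [474.3 -36.2  57.1  58.2  -3.9 149.1] u 238 393 v 202 364 [140. 103.  64.]
short_block_mid 0.96 [317. 145.] 3264 x y w h longyaw z [469.3 -96.3  32.4  46.7  85.9  28.5] u 293 340 v 111 181 [200. 155. 112.]
```

View pics/w5.png

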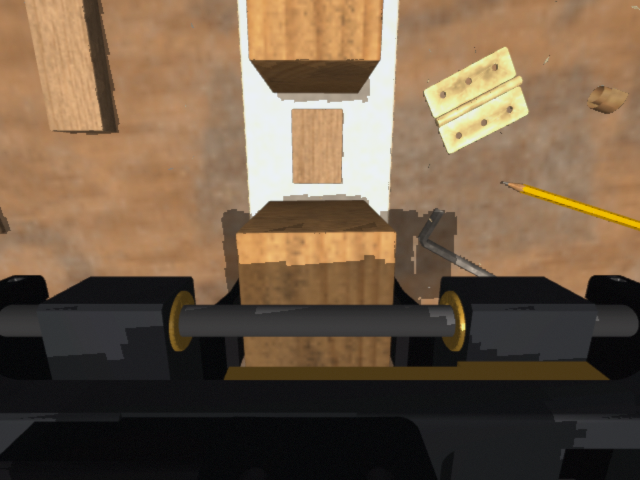

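Post A hangs square at (317,270), and the short block at (317,145) is centred between the two posts. I'll lower it.

Emit:
drive_tool:
  rows:
    - [50, 0, 2, -15, 0, 0, 0]
    - [50, 0, 0, -18, 0, 0, 0]
    - [50, 0, 0, -12, 0, 0, 0]
    - [50, 0, 0, -6, 0, 0, 0]
    - [50, 0, 0, 0, 0, 0, 0]

```text
time_s: 18.62
tcp_pos: [0.476, -0.0193, 0.0726]
ee_rot: [[-0.075, -0.997, -0.002], [-0.997, 0.075, -0.001], [0.001, 0.002, -1.0]]
wrist_force: [0.6, -0.0, -2.7]
gripper_width: 0.686
gripper_force: 29.9
```

Emit:
drive_tool:
  rows:
    - [50, 0, 0, -2, 0, 0, 0]
    - [50, 0, 0, 0, 0, 0, 0]
    - [50, 0, 0, 0, 0, 0, 0]

```text
time_s: 18.87
tcp_pos: [0.4763, -0.0194, 0.0719]
ee_rot: [[-0.076, -0.997, 0.001], [-0.997, 0.076, 0.0], [-0.0, -0.001, -1.0]]
wrist_force: [-0.1, 0.4, -2.9]
gripper_width: 0.689
gripper_force: 29.9
```

Emit:
drive_tool:
  rows:
    - [50, 0, 0, -1, 0, 0, 0]
    - [50, 0, 0, 0, 0, 0, 0]
    - [100, 0, 0, 0, 0, 0, 0]
    - [100, 0, 0, 0, 0, 0, 0]
    - [100, 0, 0, 0, 0, 0, 0]

```text
time_s: 19.28
tcp_pos: [0.4762, -0.0196, 0.0708]
ee_rot: [[-0.076, -0.997, 0.001], [-0.997, 0.076, 0.0], [-0.0, -0.001, -1.0]]
wrist_force: [0.5, 0.4, 0.2]
gripper_width: 0.833
gripper_force: 0.0
```

Emit:
drive_tool:
  rows:
    - [100, 0, 0, 8, 0, 0, 0]
    - [100, 0, 0, 20, 0, 0, 0]
    - [100, 0, 0, 36, 0, 0, 0]
    - [100, 0, 0, 36, 0, 0, 0]
    - [100, 0, 0, 36, 0, 0, 0]

```text
time_s: 19.7
tcp_pos: [0.4755, -0.0199, 0.2086]
ee_rot: [[-0.076, -0.997, -0.0], [-0.997, 0.076, -0.0], [0.0, 0.0, -1.0]]
wrist_force: [0.3, 1.0, 0.1]
gripper_width: 0.996
gripper_force: 0.0
```

Emit:
drive_tool:
  rows:
    - [100, 10, 14, 20, 0, 0, 0.033]
    - [100, 20, 28, 0, 0, 0, 0.033]
    - [100, 20, 28, 0, 0, 0, 0]
    - [100, 20, 28, 0, 0, 0, 0]
    - [100, 20, 28, 0, 0, 0, 0]

```text
time_s: 20.12
tcp_pos: [0.5665, 0.1075, 0.2277]
ee_rot: [[-0.01, -1.0, 0.001], [-1.0, 0.01, 0.001], [-0.001, -0.001, -1.0]]
wrist_force: [0.9, -1.1, 0.3]
gripper_width: 1.002
gripper_force: 0.0
```

Emit:
drive_tool:
  rows:
    - [100, 20, 28, 0, 0, 0, 0]
    - [100, 20, 28, 0, 0, 0, 0]
    - [100, 20, 28, 0, 0, 0, 0]
    - [100, 20, 28, 0, 0, 0, 0]
    - [100, 14, 19, 0, 0, 0, 0]

```text
time_s: 20.53
tcp_pos: [0.661, 0.2397, 0.2265]
ee_rot: [[-0.009, -1.0, 0.001], [-1.0, 0.009, 0.0], [-0.0, -0.001, -1.0]]
wrist_force: [0.4, -0.3, -0.2]
gripper_width: 1.004
gripper_force: 0.0
```

Emit:
drive_tool:
  rows:
    - [100, 0, 0, 0, 0, 0, 0]
    - [100, 0, 0, 0, 0, 0, 0]

```text
time_s: 20.7
tcp_pos: [0.6599, 0.2382, 0.2257]
ee_rot: [[-0.009, -1.0, -0.001], [-1.0, 0.009, -0.001], [0.001, 0.001, -1.0]]
wrist_force: [-0.4, -0.6, -0.3]
gripper_width: 0.999
gripper_force: 0.0
```

```bash
python3 -c "
from h import *
s,c=look(['dark_rail_mid'],'w6')
c=capture('top'); 
for l in ['post_b_mid','short_block_mid','glue_board','spare_block_mid']:
  for r in masks_of(l,c):
    if r['p']>.3: print(l,r['xy'],rect(cloud(c,cv2.erode(r['region'].astype(np.uint8),np.ones((3,3)))>0)[0]))
cv2.imwrite('pics/top2.png',cv2.resize(c['frame'][180:360,230:420,::-1],None,fx=3,fy=3))
"
```

```text
t 20.7 tcp [659.9 238.2 225.7] yaw_y 179.5 zaxis [-0.001 -0.001 -1.   ] j [ 33.  30.  11.  -0. -71. -34.] F [-0.4 -0.6 -0.3] g 0.999 0.0
dark_rail_mid 0.86 [334. 219.] 2453 x y w h longyaw z [642.6 237.8  25.4 115.   89.1  22.6] u 321 346 v 166 273 [112.  72.  51.]
post_b_mid [369.1, 298.7] [ 466.2 -171.1   61.6   73.8   85.5   97.1]
short_block_mid [328.0, 293.6] [471.5 -96.7  29.6  42.5  89.3  29.3]
short_block_mid [230.2, 268.6] [528.8 118.4  34.4  44.9  -0.8  23.7]
glue_board [330.0, 282.1] [469.8 -97.5 106.  275.6  86.    9.6]
spare_block_mid [363.2, 218.7] [ 634.9 -168.1   35.3   90.    86.1   21.7]
```

View pics/w6.png

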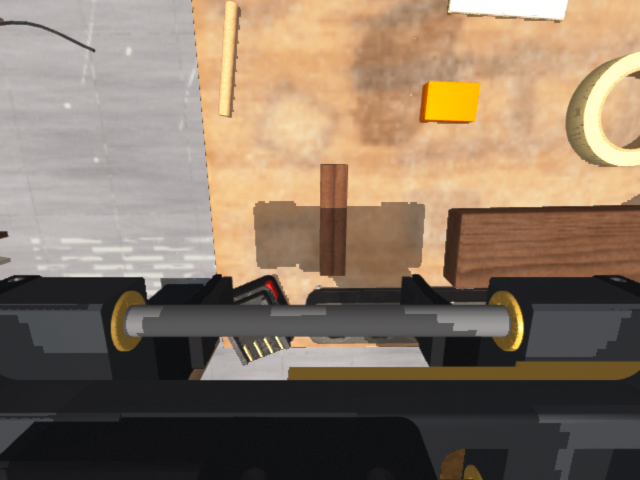

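The rail is at (334,219), with the beam end to the right at (447,245). TCP x=0.660 leaves about 15 mm of body clearance, and the near finger will push the rail to centre. Descending.

Emit:
drive_tool:
  rows:
    - [100, 0, 0, -15, 0, 0, 0]
    - [100, 0, 0, -32, 0, 0, 0]
    - [100, 0, 0, -36, 0, 0, 0]
    - [100, 0, 0, -36, 0, 0, 0]
    - [100, 0, 0, -34, 0, 0, 0]

```text
time_s: 21.47
tcp_pos: [0.6595, 0.2368, 0.0726]
ee_rot: [[-0.011, -1.0, 0.0], [-1.0, 0.011, 0.0], [-0.001, -0.0, -1.0]]
wrist_force: [-0.2, -0.3, 0.4]
gripper_width: 1.0
gripper_force: 0.0
```

Emit:
drive_tool:
  rows:
    - [100, 0, 0, -25, 0, 0, 0]
    - [100, 0, 0, -15, 0, 0, 0]
    - [100, 0, 0, -9, 0, 0, 0]
    - [100, 0, 0, 0, 0, 0, 0]
    - [100, 0, 0, 0, 0, 0, 0]

```text
time_s: 21.88
tcp_pos: [0.6603, 0.2373, 0.0253]
ee_rot: [[-0.01, -1.0, 0.001], [-1.0, 0.01, 0.0], [-0.0, -0.001, -1.0]]
wrist_force: [-0.1, -0.6, 1.2]
gripper_width: 0.998
gripper_force: 0.0
```

Emit:
drive_tool:
  rows:
    - [5, 0, 0, -2, 0, 0, 0]
    - [5, 0, 0, 0, 0, 0, 0]
    - [5, 0, 0, 0, 0, 0, 0]
    - [5, 0, 0, 0, 0, 0, 0]
    - [5, 0, 0, 0, 0, 0, 0]

```text
time_s: 22.3
tcp_pos: [0.6599, 0.2375, 0.0233]
ee_rot: [[-0.01, -1.0, 0.001], [-1.0, 0.01, 0.001], [-0.001, -0.001, -1.0]]
wrist_force: [-1.2, 0.2, 1.2]
gripper_width: 0.71
gripper_force: 0.5
```

Emit:
drive_tool:
  rows:
    - [5, 0, 0, 0, 0, 0, 0]
    - [5, 0, 0, 0, 0, 0, 0]
    - [5, 0, 0, 0, 0, 0, 0]
    - [5, 0, 0, 0, 0, 0, 0]
    - [5, 0, 0, 0, 0, 0, 0]

```text
time_s: 22.72
tcp_pos: [0.6597, 0.2373, 0.0225]
ee_rot: [[-0.01, -1.0, -0.0], [-1.0, 0.01, -0.0], [0.0, 0.0, -1.0]]
wrist_force: [-1.1, 0.1, 1.1]
gripper_width: 0.326
gripper_force: 0.5
```

Emit:
drive_tool:
  rows:
    - [5, 0, 0, 0, 0, 0, 0]
    - [5, 0, 0, 0, 0, 0, 0]

```text
time_s: 22.88
tcp_pos: [0.6598, 0.2374, 0.0225]
ee_rot: [[-0.01, -1.0, -0.0], [-1.0, 0.01, -0.0], [0.0, 0.0, -1.0]]
wrist_force: [-0.9, 0.3, 0.9]
gripper_width: 0.318
gripper_force: 30.0
```

Emit:
drive_tool:
  rows:
    - [5, 0, 0, 8, 0, 0, 0]
    - [5, 0, 0, 25, 0, 0, 0]
    - [5, 0, 0, 36, 0, 0, 0]
    - [5, 0, 0, 36, 0, 0, 0]
    - [5, 0, 0, 36, 0, 0, 0]

```text
time_s: 23.3
tcp_pos: [0.6599, 0.2372, 0.1654]
ee_rot: [[-0.01, -1.0, 0.0], [-1.0, 0.01, -0.0], [0.0, -0.0, -1.0]]
wrist_force: [-0.3, 0.4, -0.5]
gripper_width: 0.319
gripper_force: 30.0
```

Emit:
drive_tool:
  rows:
    - [5, -8, -14, 19, 0, 0, -0.034]
    - [5, -16, -29, 0, 0, 0, -0.034]
    - [5, -18, -32, 0, 0, 0, 0]
    - [5, -18, -32, 0, 0, 0, 0]
    - [5, -18, -32, 0, 0, 0, 0]

```text
time_s: 23.72
tcp_pos: [0.581, 0.0972, 0.1832]
ee_rot: [[-0.077, -0.997, 0.001], [-0.997, 0.077, 0.0], [-0.001, -0.001, -1.0]]
wrist_force: [0.1, -0.3, -0.6]
gripper_width: 0.321
gripper_force: 30.0
```

Emit:
drive_tool:
  rows:
    - [5, -18, -32, 0, 0, 0, 0]
    - [5, -18, -32, 0, 0, 0, 0]
    - [5, -18, -32, 0, 0, 0, 0]
    - [5, -18, -32, 0, 0, 0, 0]
    - [5, -18, -32, 0, 0, 0, 0]

```text
time_s: 24.13
tcp_pos: [0.491, -0.063, 0.1833]
ee_rot: [[-0.077, -0.997, 0.002], [-0.997, 0.077, 0.0], [-0.0, -0.002, -1.0]]
wrist_force: [0.1, -0.8, -0.2]
gripper_width: 0.316
gripper_force: 30.0
```

Emit:
drive_tool:
  rows:
    - [5, -14, -24, 0, 0, 0, 0]
    - [5, -8, -13, 0, 0, 0, 0]
    - [5, 0, 0, 0, 0, 0, 0]
    - [5, 0, 0, 0, 0, 0, 0]

```text
time_s: 24.47
tcp_pos: [0.4699, -0.0993, 0.1833]
ee_rot: [[-0.079, -0.997, 0.002], [-0.997, 0.079, 0.0], [-0.0, -0.002, -1.0]]
wrist_force: [-0.2, 0.7, -1.0]
gripper_width: 0.317
gripper_force: 30.0
```

```bash
python3 -c "
from h import *
s,c=look(['dark_rail_mid','post_b_mid'],'w7')
"
```

```text
t 24.47 tcp [469.9 -99.3 183.3] yaw_y 175.4 zaxis [ 0.002  0.    -1.   ] j [  8.  11. -24.   0. -55. -12.] F [-0.2  0.7 -1. ] g 0.317 30.0
dark_rail_mid 0.94 [317. 252.] 8574 x y w h longyaw z [ 468.4 -112.9   26.8   91.2   85.9  183.2] u 286 347 v 178 365 [108.  69.  48.]
post_b_mid 0.58 [320. 138.] 7960 x y w h longyaw z [ 464.7 -171.6   60.    71.5   85.3   96.4] u 270 362 v 92 203 [248. 206. 129.]
```

View pics/w7.png

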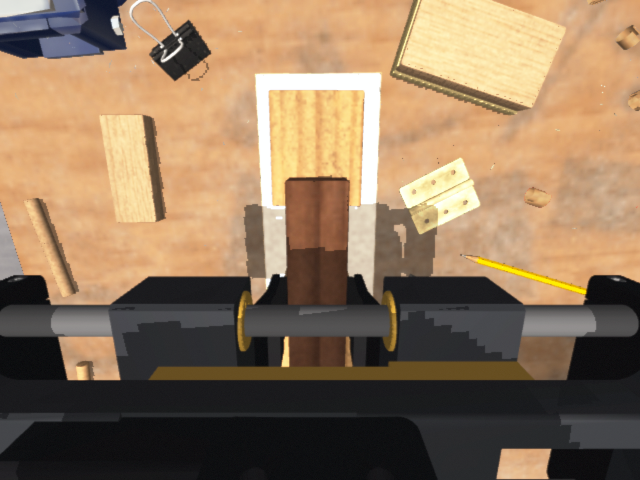

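View pics/top2.png

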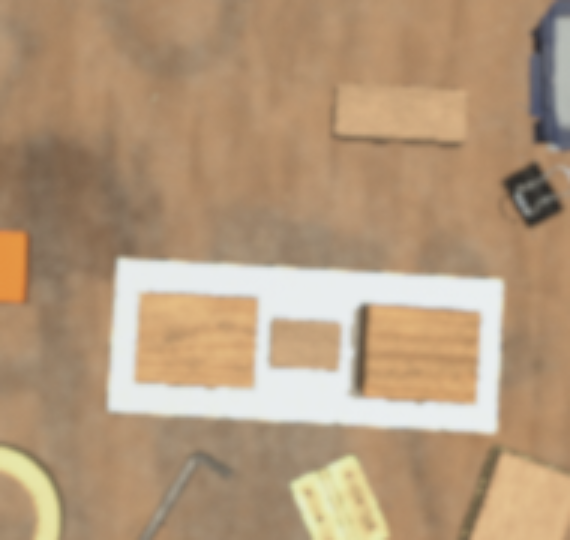

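All three blocks are in line (the top crop shows both posts and the short block), and the rail is centred over them. I'll lower it to rest at TCP z≈116.5.

Emit:
drive_tool:
  rows:
    - [5, 0, 1, -15, 0, 0, 0]
    - [5, 0, 0, -22, 0, 0, 0]
    - [5, 0, 0, -16, 0, 0, 0]
    - [5, 0, 0, -9, 0, 0, 0]
    - [5, 0, 0, 0, 0, 0, 0]

```text
time_s: 25.03
tcp_pos: [0.469, -0.0971, 0.1186]
ee_rot: [[-0.077, -0.997, -0.004], [-0.997, 0.077, -0.0], [0.001, 0.004, -1.0]]
wrist_force: [0.0, 0.0, -0.7]
gripper_width: 0.32
gripper_force: 30.0
```

Emit:
drive_tool:
  rows:
    - [5, 0, 0, -3, 0, 0, 0]
    - [5, 0, 0, 0, 0, 0, 0]
    - [5, 0, 0, 0, 0, 0, 0]

```text
time_s: 25.28
tcp_pos: [0.4706, -0.0975, 0.1183]
ee_rot: [[-0.077, -0.997, 0.002], [-0.997, 0.077, 0.0], [-0.0, -0.002, -1.0]]
wrist_force: [-0.2, -0.4, -0.3]
gripper_width: 0.324
gripper_force: 30.0
```

Emit:
drive_tool:
  rows:
    - [5, 0, 0, -1, 0, 0, 0]
    - [5, 0, 0, -1, 0, 0, 0]
    - [5, 0, 0, 0, 0, 0, 0]

```text
time_s: 25.53
tcp_pos: [0.4704, -0.0976, 0.1164]
ee_rot: [[-0.078, -0.997, 0.002], [-0.997, 0.078, -0.0], [-0.0, -0.002, -1.0]]
wrist_force: [-0.3, 0.1, 3.0]
gripper_width: 0.315
gripper_force: 30.0
```

Contact: +3 N and at the expected height. Releasing.

Emit:
drive_tool:
  rows:
    - [60, 0, 0, 0, 0, 0, 0]
    - [60, 0, 0, 0, 0, 0, 0]
    - [60, 0, 0, 0, 0, 0, 0]
    - [60, 0, 0, 0, 0, 0, 0]
    - [60, 0, 0, 0, 0, 0, 0]

```text
time_s: 25.95
tcp_pos: [0.4697, -0.0977, 0.1154]
ee_rot: [[-0.078, -0.997, -0.0], [-0.997, 0.078, -0.0], [0.0, 0.0, -1.0]]
wrist_force: [0.3, -0.3, -0.1]
gripper_width: 0.57
gripper_force: 0.0
```

Emit:
drive_tool:
  rows:
    - [60, 0, 0, 8, 0, 0, 0]
    - [60, 0, 0, 20, 0, 0, 0]
    - [60, 0, 0, 30, 0, 0, 0]
    - [60, 0, 0, 30, 0, 0, 0]
    - [60, 0, 0, 30, 0, 0, 0]

```text
time_s: 26.37
tcp_pos: [0.4695, -0.0978, 0.2354]
ee_rot: [[-0.078, -0.997, -0.0], [-0.997, 0.078, -0.0], [0.0, 0.0, -1.0]]
wrist_force: [0.8, -0.7, 0.4]
gripper_width: 0.598
gripper_force: 0.0
```

Emit:
drive_tool:
  rows:
    - [60, 0, 35, 0, 0, 0, 0]
    - [60, 0, 35, 0, 0, 0, 0]
    - [60, 0, 35, 0, 0, 0, 0]
    - [60, 0, 35, 0, 0, 0, 0]
    - [60, 0, 35, 0, 0, 0, 0]

```text
time_s: 26.78
tcp_pos: [0.4695, 0.0788, 0.2345]
ee_rot: [[-0.078, -0.997, 0.001], [-0.997, 0.078, 0.0], [-0.001, -0.001, -1.0]]
wrist_force: [0.3, -0.6, 0.1]
gripper_width: 0.6
gripper_force: 0.0
```

Emit:
drive_tool:
  rows:
    - [60, 0, 0, 0, 0, 0, 0]
    - [60, 0, 0, 0, 0, 0, 0]

```text
time_s: 26.95
tcp_pos: [0.4697, 0.0789, 0.2341]
ee_rot: [[-0.074, -0.997, 0.0], [-0.997, 0.074, 0.0], [-0.0, -0.0, -1.0]]
wrist_force: [1.0, -0.3, 0.5]
gripper_width: 0.601
gripper_force: 0.0
```

```bash
python3 -c "
from h import *
s,c=look(['dark_rail_mid','short_block_mid'],'w8')
c=capture('top'); 
for l in ['dark_rail_mid','short_block_mid','post_a_mid','glue_board','spare_block_mid']:
  for r in masks_of(l,c):
    if r['p']>.3: print(l,r['xy'],rect(cloud(c,cv2.erode(r['region'].astype(np.uint8),np.ones((3,3)))>0)[0]))
"
```

```text
t 26.95 tcp [469.7  78.9 234.1] yaw_y 175.7 zaxis [ 0.  0. -1.] j [ 29.   8. -20.   0. -62. -33.] F [ 1.  -0.3  0.5] g 0.601 0.0
dark_rail_mid 0.74 [298.  47.] 3200 x y w h longyaw z [473.2 -64.7  24.6  56.3  85.5 116.5] u 278 314 v 0 91 [133.  84.  58.]
short_block_mid 0.87 [268. 257.] 1181 x y w h longyaw z [527.1 118.7  32.4  46.2  -2.3  22.7] u 247 288 v 243 273 [224. 120.   0.]
short_block_mid 0.83 [317.  32.] 46 x y w h longyaw z [454.9 -98.5   0.9  35.8  86.   28.7] u 318 319 v 10 54 [151. 119.  88.]
dark_rail_mid [332.7, 297.5] [471.7 -96.9  25.9 114.7  85.1 116.9]
glue_board [330.0, 282.8] [469.8 -97.4 105.9 273.9  86.    9.6]
spare_block_mid [363.1, 215.1] [ 635.  -167.4   34.    89.4   85.3   21.6]
```

View pics/w8.png

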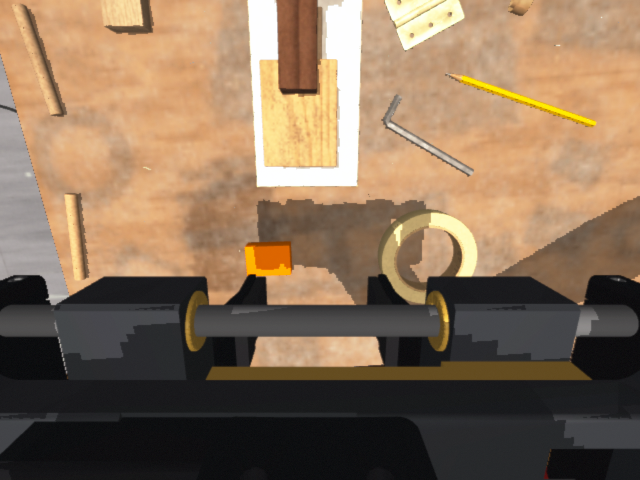

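The rail lies across both posts ((298,47) in the wrist view), centred and level. The spare block hasn't moved, so I'm handing in.

```bash
python3 -c "
from station import *
print(finish_job())"
```

```text
the job is handed in; nothing more can be done
None
```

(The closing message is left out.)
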